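# Refit the block heater's cover and hold its recessed reset in

### The arm

A 6-joint arm with a two-finger parallel gripper is mounted at the origin on a cart in front of the work surface, level with it; the furniture and walls round the work are solid. World frame = base frame: x ahead of the robot, y to its left, z up, the work surface at z = 0. Lengths are in mm, angles in rad, forces in N, time in s.
With the tool pointing down it reaches from about 225 to 725 mm from the base axis. Payload 3.1 kg.
Tool frame: the origin (TCP) lies at the very end of the fingers, on their centre line; the grasp point (between the pads) lies 19 mm behind it; z points along the fingers, y is the direction in which the jaws open and shut (so a half turn about z gives the same grasp; the last joint's range is limited). The gripper opens to 85 mm and grips with 20 to 120 N. Pads are 22 mm wide; open, the fingers measure 114 mm over their backs; the gripper's body (76 mm by 85 mm) begins 54 mm behind the grasp point. The pads swing forward as they close: fully open they stand 13 mm farther back than shut.
Start: joints at [0.986, 0.048, 0.099, 1.622, 0, 1.443], TCP at [231.572, 471.16, 231.312] pointing down, gripper open.
Joint ranges: [-2.91, 2.91], [-0.99, 1.94], [-1.21, 1.42], [-2.12, 2.29], [-1.49, 1.47], [-3.14, 3.14]. Speed limits (rad/s): [2.79, 2.79, 3.14, 3.14, 3.14, 3.14].

### API

Orientations are given as a unit quaternion [w, x, y, z].
In Python, from cell import bot, optics gives the robot as it stands. The module is installed in compiled form; this text tells all that it offers.
- The arm moves only by the tool jog_arm, never from a script. Its argument "motion" is a list of rows, each a list of 3 entries, a list of its own where there are three numbers: the shift along the tool's x, y, z in mm, then the turn, a rotation vector about the tool's x, y, z in degrees, then the finger opening in mm, from 0 to 85.4. A call has 1 to 5 rows; each row shifts and turns the pose as measured when the row begins, along the tool's axes as they then stand; what a row does not reach is not made up. A row lasts 1/10 s, in which the tool goes at most 50 mm and 8.59 degrees, less where a joint would pass 70% of its speed; a pose out of reach is approached as far as the arm can. A call is refused whole if a number of a shift passes 50 or a number of a turn 8.59, either way. A call with a gripper value outside its range is refused whole. The fingers move at their own pace and stop on an object; "squeeze" is the grip in N (left out, the last holds). Time passes only in rows, so rows that do not move let the fingers close. It gives the time, the measured TCP pose, the force and the opening at its end, in the units of the state.
- bot.sense(): the state, without advancing time (a new reading comes with each control period).
- optics.snapshot(name): name is "side" or "top" or "wrist"; returns a dict with "img" (480x640x3 uint8, red, green, blue), "fovy" (degrees; the focal length in pixels is half the picture's height over the tangent of half this angle, whatever the lens; pixels are square), "cx", "cy" (the principal point, pixels), "distortion" ([k1, k2, p1, p2, k3] as OpenCV has them; the pictures are not rectified), "T" (4x4, takes a point from camera to world coordinates). Camera axes: x right, y down, z forward; pixel columns grow to the right and rows downward; lengths in mm; the calibration is good to about 2 mm. A picture is of the moment at which its call begins. There is no depth.
- bot.finish_job(): hands the job in, once; it reports no verdict.
The state is a dict: "time_s": time; "joint_positions": joint angles; "qd": joint speeds; "joint_efforts": joint torques, N m; "tcp_pos": TCP position; "tool_rot": TCP orientation; "wrist_force": force on the tool from outside, world axes, zero at the start; "torque": the same for the moment, N m; "gripper_width": finger opening in mm.
Only numpy, scipy, OpenCV 4.12 (cv2) and the standard library are available. Lean on these libraries where they do the work, as an engineer would, in place of code of your own. Each camera call takes 0.05 s, during which the arm holds its last target. There are 200 camera calls.

### The job

The block heater's over-temperature cut-out has tripped: fit the loose metal cover plate over the heater's two locating pins until it lies flush on the block, and let go of it. Only then, because the reset makes the heater live, take the long slim stylus from the tool rack, reach through the small access hole in the fitted cover and press the recessed reset button fully down, leaving the cover seated and everything else where it stands. The job finishes while holding: end with the upright stylus still in the grip and keeping the button down; never press the button while the cover is off.

Things in the scene. Friction and masses are not known exactly. Their poses are not given: they have to be found in the camera images.
- heater: Block heater, fixed to the bench: white housing 175 (x) x 155 (y) x 65 mm high, sloping control panel towards its own -x, and a bare aluminium heating block with eight empty 16 mm tube wells in a 3 x 3 pattern; the ninth place (front right) is the 14 mm wide well of the reset button. Origin: centre of the housing's underside; z up.
- cover_seat (a point): Centre of the heating block's upper face, 68 mm above the bench; axes as the heater. The cover plate's underside centre belongs exactly here, cover x and y axes along this point's x and y. Two fixed bullet-nosed locating pins stand 16 mm proud of this face: a thick one (diameter 11 mm) at x = 0, y = +53 mm and a thin one (diameter 7 mm) at x = 0, y = -53 mm; they taper over their top 8 mm. The reset button is at x = -36 mm, y = -30 mm from here.
- reset_button_top (a point): Centre of the top of the reset button, a round white cap of diameter 9 mm standing at the bottom of a 14 mm wide round well in the block; when not pressed it lies 14 mm below the block's upper face (19 mm below the upper face of a seated cover).
- reset_button (a joint): Travel of the reset button, in m: 0 = out, 0.006 = fully down. Spring return: 2 N to start, 5 N fully down; it comes back when let go.
- cover_plate: Loose aluminium cover plate, 110 (x) x 134 (y) x 5 mm, about 0.24 kg, at first flat on the bench at the left. Origin: centre of its underside, z up. Through holes: 14 mm at x = 0, y = +53 mm (for the thick pin), 10 mm at x = 0, y = -53 mm (for the thin pin), and the 10 mm access hole at x = -36 mm, y = -30 mm, which lies over the reset button when the plate is seated. It fits one way round only.
- cover_handle (a point): Centre of the black grip bar of the cover plate, 41 mm above the plate's underside; axes as the plate. The bar is 14 mm wide (x), 74 mm long (y), 16 mm high (from 33 to 49 mm above the underside), on two 11 mm posts at y = +27 and -27 mm.
- access_hole (a point): Centre of the 10 mm access hole, at the cover plate's upper face.
- rack_top (a point): Centre of the upper face of the fixed grey tool rack, 80 mm above the bench: a perforated shelf 116 (x) x 50 (y) x 8 mm on two cheeks. Its two 9 mm through holes are at x = -27 and x = +27 mm; the stylus hangs in one of them, the stubby driver in the other, either way round. Lift a tool straight up by 70 mm to clear it.
- stylus_grip (a point): Point on the axis of the stylus, half-way up its handle. The stylus (about 0.05 kg, 136 mm long) stands upright in the rack, resting on its collar: steel rod of diameter 6 mm, 66 mm long, blunt point below; then a collar of diameter 20 mm, 5 mm high; then a round black handle of diameter 16 mm. This point lies 106 mm above the tip and 40 mm above the collar's underside; z axis along the stylus, up.
- stylus_tip (a point): The tip of the stylus' steel rod, 106 mm below the handle point.
- stubby_driver: Stubby screwdriver in the rack's other hole: fat black handle of diameter 30 mm, 42 mm high, blade only 22 mm long. Not needed. Origin: end of its blade; z up.
- standard_1: White plastic standard bottle, 47 mm wide, 92 mm high, behind the tool rack. Bystander. Origin: centre of its base.
- standard_3: A second white standard bottle, 47 mm wide, 92 mm high, behind the tool rack. Bystander. Origin: centre of its base.
- timer: White countdown timer lying on the bench in front, 62 x 62 x 18 mm. Bystander. Origin: centre of its base.

How it is judged:
By the outcome, as a careful person would: the job done as asked, in the order asked, and still so for the second after the job is handed in, while the arm keeps its last pose, push and grip.
It also fails if it takes over 53 s, if anything falls off the work surface, if the arm or the gripper's body presses on something with over 40 N, if the wrist force passes 120 N, or if a joint passes its speed limit or range.

## Working session

There is one attempt and no reset: what is moved stays moved. The work goes in short steps, Python scripts to look and compute and a tool call to move; the robot and the scene stay as the last step left them, time stands still between calls to the robot, and variables do not carry over. Pictures are saved under pics/ and viewed, about 8 in all and at most 12, crops included, and the job is handed in when it is done.

Besides the shell and the picture viewer there is one more tool, called after "Emit:" as name(argument=value, ...) on one line, values as JSON. jog_arm: Moves the arm, as the interface text tells. Its arguments: {"type":"object","properties":{"motion":{"type":"array","items":{"type":"array"}},"squeeze":{"type":"number"}},"required":["motion"]}

```bash
mkdir -p pics; cat > h.py <<'E'
import numpy as np, cv2, json, sys, pickle
from cell import bot, optics
def snap(cam,name):
    s=optics.snapshot(cam); pickle.dump(s,open(f'pics/{name}.pkl','wb'))
    cv2.imwrite(f'pics/{name}.png',s['img'][:,:,::-1]); return s
def load(name): return pickle.load(open(f'pics/{name}.pkl','rb'))
def K(s):
    f=240/np.tan(np.radians(s['fovy'])/2); return np.array([[f,0,s['cx']],[0,f,s['cy']],[0,0,1.]])
def ray(s,uv):
    p=cv2.undistortPoints(np.array([[uv]],float),K(s),np.array(s['distortion'],float))[0,0]
    T=np.array(s['T']); return T[:3,3],T[:3,:3]@np.array([p[0],p[1],1])
def atz(s,uv,z):
    o,d=ray(s,uv); return o+d*(z-o[2])/d[2]
def proj(s,P):
    Ti=np.linalg.inv(np.array(s['T'])); P=np.atleast_2d(P).astype(float)
    return cv2.projectPoints(P,cv2.Rodrigues(Ti[:3,:3])[0],Ti[:3,3],K(s),np.array(s['distortion'],float))[0][:,0]
E
python3 - <<'E'
from h import *
a=snap('top','top1');b=snap('side','side1');c=snap('wrist','wrist1')
for s in (a,b,c): print(s['fovy'],np.round(s['T'],3).tolist())
print(bot.sense())
E
```

```text
51.74560867636101 [[0.019, -0.993, 0.119, 417.068], [-1.0, -0.02, -0.005, 48.557], [0.007, -0.119, -0.993, 1290.413], [0.0, 0.0, 0.0, 1.0]]
44.69436983448603 [[0.991, -0.055, 0.12, 395.633], [-0.132, -0.389, 0.912, -1074.085], [-0.004, -0.92, -0.393, 568.47], [0.0, 0.0, 0.0, 1.0]]
64.746611698688 [[0.442, 0.853, 0.276, 160.616], [0.897, -0.42, -0.138, 505.394], [-0.001, 0.309, -0.951, 372.904], [0.0, 0.0, 0.0, 1.0]]
{'time_s': 0.15, 'joint_positions': array([9.86182192e-01, 4.85907849e-02, 9.79296610e-02, 1.62201554e+00,
       4.66197229e-05, 1.44300255e+00]), 'qd': array([ 0.00091961, -0.00196345,  0.00476814,  0.00117306, -0.00139554,
       -0.00177755]), 'joint_efforts': array([ 1.07838259e-03, -3.39258564e+01,  3.20424700e+01,  1.54201244e-02,
       -1.33050135e-04, -4.84839688e-07]), 'tcp_pos': array([231.29857384, 470.75722183, 230.366721  ]), 'tool_rot': array([-3.49702007e-04,  2.26429200e-01,  9.74027172e-01, -8.73025060e-04]), 'wrist_force': array([ 0.4280043 ,  0.20961855, -0.74044061]), 'torque': array([ 0.02427129, -0.00452145, -0.02513467]), 'gripper_width': 85.17038346817567}
```

View pics/top1.png

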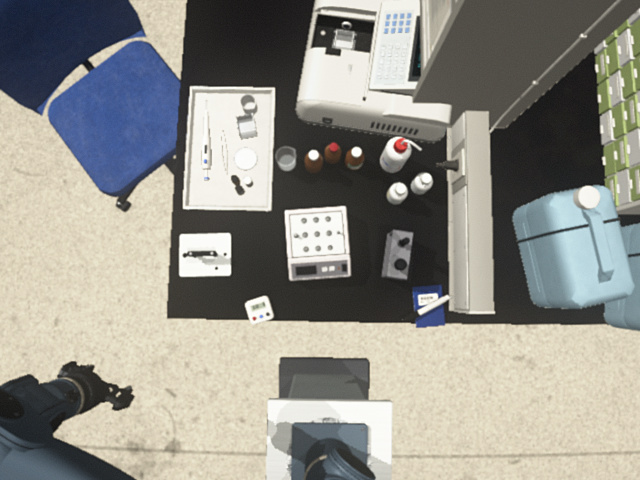

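View pics/side1.png

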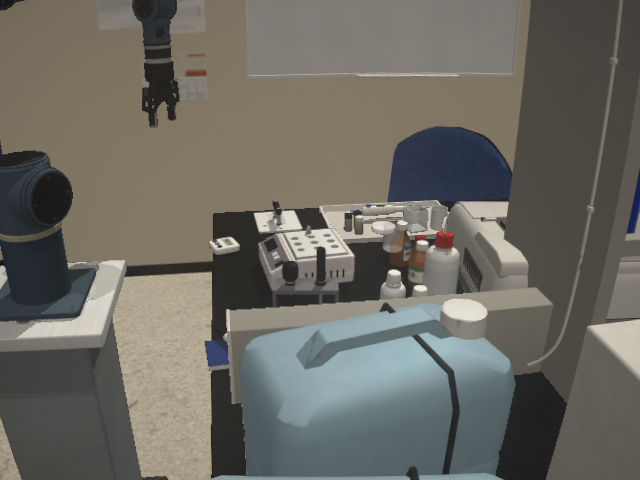

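Top view: the cover is near (205,255), the heater near (318,243) and the rack near (397,255). The stylus is at about (404,242), the far end of the rack, and the timer at (258,309). I'll enlarge this for corner picking.

```bash
python3 - <<'E'
from h import *
s=load('top1')
im=s['img'][:,:,::-1][195:330,170:430]
cv2.imwrite('pics/c1.png',cv2.resize(im,None,fx=3,fy=3,interpolation=cv2.INTER_CUBIC))
for n,uv,z in [('cover',(205,255),5),('bar',(205,254),49),('block',(318,236),68),('rack',(397,255),80),('sty',(404,242),145),('drv',(401,265),120),('timer',(258,309),18)]:
    print(n,atz(s,uv,z).round(1))
E
```

```text
cover [515.1 333.5   5. ]
bar [514.3 323.9  49. ]
block [563.4  39.8  68. ]
rack [ 518.7 -155.3   80. ]
sty [ 544.  -160.8  145. ]
drv [ 491.7 -158.2  120. ]
timer [378.9 189.   18. ]
```

View pics/c1.png

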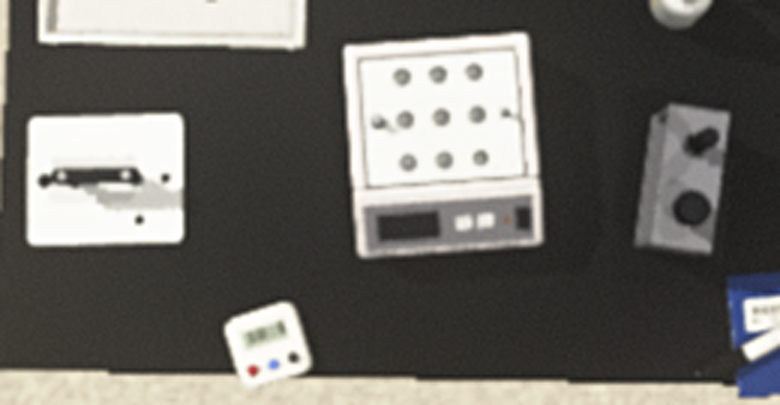

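View pics/wrist1.png

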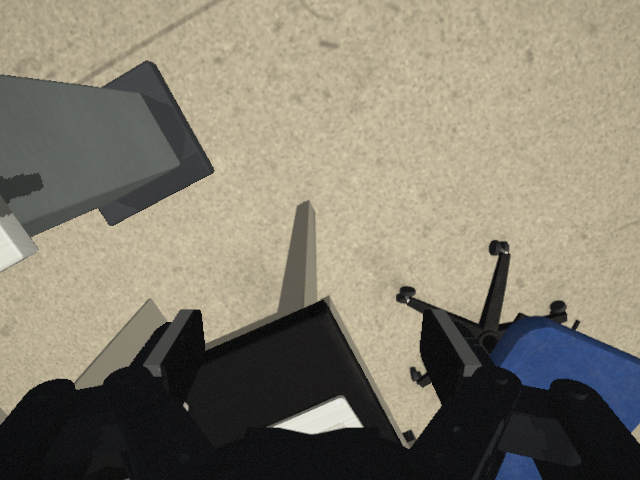

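The crop shows the cover's thin hole at (165,178), access hole at (139,219) and thick hole at (44,181). Its corners are (28,116), (184,113), (184,243) and (28,245), so cover x and y lie roughly along world x and y. The heater wells form a grid from (402,76) to (481,157). The wrist view shows only the bench edge for now.

```bash
cat >> h.py <<'E'
from scipy.optimize import least_squares
def fit(s,uv,pts,x0):
    "pts: Nx3 (x,y in body, z world). returns x,y,yaw, residual px"
    uv=np.array(uv,float); pts=np.array(pts,float)
    def f(p):
        c,n=np.cos(p[2]),np.sin(p[2]); P=np.c_[p[0]+c*pts[:,0]-n*pts[:,1],p[1]+n*pts[:,0]+c*pts[:,1],pts[:,2]]
        return (proj(s,P)-uv).ravel()
    r=least_squares(f,x0,x_scale=[10,10,.05],loss='soft_l1'); return r.x,r.fun.reshape(-1,2)
E
python3 - <<'E'
from h import *
s=load('top1'); cr=lambda L:(np.array(L,float)+.5)/3-.5+[170,195]
x,r=fit(s,cr([(28,116),(184,113),(184,243),(28,245),(165,178),(139,219)]),[(55,67,5),(55,-67,5),(-55,-67,5),(-55,67,5),(0,-53,5),(-36,-30,5)],[515,330,0]);print('cover',x,np.degrees(x[2]),np.abs(r).max())
w=[(402,76),(438,74),(474,72),(405,119),(442,117),(477,114),(408,162),(445,160),(481,157)]
x,r=fit(s,cr(w),[(a,b,68) for a in(36,0,-36) for b in(30,0,-30)],[560,40,0]);print('seat',x,np.degrees(x[2]),np.abs(r).max())
x,r=fit(s,cr([(667,103),(730,111),(713,254),(636,247)]),[(58,25,80),(58,-25,80),(-58,-25,80),(-58,25,80)],[520,-155,0]);print('rack',x,np.degrees(x[2]),np.abs(r).max())
E
```

```text
cover [5.16952286e+02 3.34187829e+02 3.97675620e-02] 2.2785134629293124 0.7518591129108927
seat [5.69413407e+02 4.29927895e+01 9.13993303e-02] 5.236795875863307 0.22215181938963724
rack [ 5.20961124e+02 -1.61171891e+02 -1.25531640e-01] -7.1924331916807125 4.649495641880264
```

Emit:
jog_arm(motion=[[[0,0,0],[0,0,8.5],85],[[0,0,0],[0,0,8.5],85],[[0,0,0],[0,0,8.5],85],[[0,0,0],[0,0,8.5],85],[[0,0,0],[0,0,8.5],85]])

```text
time_s: 0.65
tcp_pos: [230.5, 469.6, 227.6]
tool_rot: [0.0, 0.569, 0.822, -0.004]
wrist_force: [-0.1, 0.1, -0.5]
gripper_width: 84.6
```

Emit:
jog_arm(motion=[[[0,0,0],[0,0,8.5],85],[[0,0,0],[0,0,8.5],85],[[-40,45,0],[0,0,2],85],[[-40,45,0],[0,0,0],85],[[-40,45,0],[0,0,0],85]])

```text
time_s: 1.15
tcp_pos: [346.6, 372.9, 225.0]
tool_rot: [-0.0, 0.695, 0.719, -0.005]
wrist_force: [0.0, 0.5, 1.0]
gripper_width: 85.2
```

Emit:
jog_arm(motion=[[[-30,45,0],[0,0,0],85],[[-30,45,0],[0,0,0],85],[[-30,45,0],[0,0,0],85],[[-10,20,0],[0,0,0],85],[[0,0,0],[0,0,0],85]])

```text
time_s: 1.65
tcp_pos: [499.5, 277.6, 221.4]
tool_rot: [-0.0, 0.697, 0.717, -0.007]
wrist_force: [-0.3, -0.2, -0.0]
gripper_width: 85.4
```

```bash
python3 - <<'E'
from h import *
s=snap('wrist','w2');print(bot.sense()['tcp_pos'],bot.sense()['tool_rot'],np.array(s['T']).round(3).tolist())
for n,P in [('cov',[517,334,5]),('seat',[569,43,68])]: print(n,proj(s,P))
E
```

```text
[498.26501661 278.2107713  221.46842748] [-6.04298874e-04  6.97007905e-01  7.17027315e-01 -7.17242720e-03] [[1.0, 0.028, -0.0, 498.89], [0.026, -0.948, -0.317, 357.555], [-0.009, 0.317, -0.949, 363.363], [0.0, 0.0, 0.0, 1.0]]
cov [[334.48455617 140.82811033]]
seat [[375.32714412 442.14042264]]
```

View pics/w2.png

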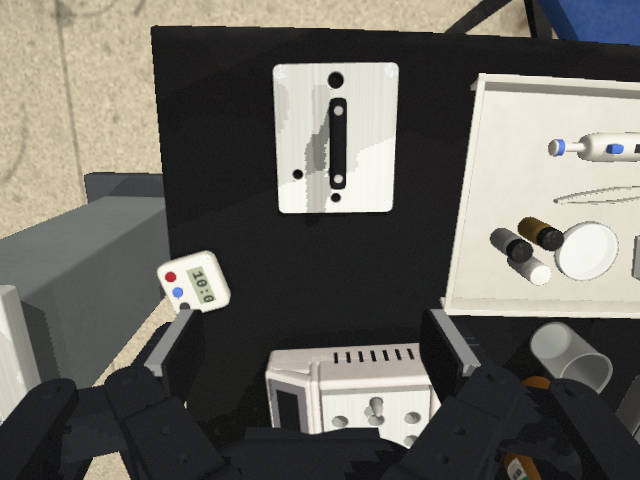

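The wrist view shows the plate flat with its thick hole at (336,80), thin hole at (336,198) and access hole at (298,174). The bar runs from (338,98) to (338,188).

```bash
cat >> h.py <<'E'
from scipy.spatial.transform import Rotation as R
def togo(target,yawx):
    "shift and rotvec(deg) in tool axes to reach TCP target with tool z down and tool x at yawx (deg)"
    st=bot.sense(); q=st['tool_rot']; A=R.from_quat([q[1],q[2],q[3],q[0]])
    G=R.from_euler('z',yawx,degrees=True)*R.from_euler('x',180,degrees=True)
    print('tcp',st['tcp_pos'].round(1),'shift',A.inv().apply(np.array(target)-st['tcp_pos']).round(1),'turn',np.degrees((A.inv()*G).as_rotvec()).round(2),'F',st['wrist_force'].round(1),'w',round(st['gripper_width'],1),'t',round(st['time_s'],2))
def dark(s,uv,r=14,th=90):
    g=cv2.cvtColor(s['img'],cv2.COLOR_RGB2GRAY); u,v=uv
    w=g[v-r:v+r+1,u-r:u+r+1]; n,l,st,c=cv2.connectedComponentsWithStats((w<th).astype(np.uint8))
    k=1+np.argmin([np.hypot(*(c[i]-r))-0.05*st[i][4] for i in range(1,n)]); return c[k]+[u-r,v-r],st[k][4]
E
python3 - <<'E'
from h import *
s=load('w2')
D=[dark(s,p,11) for p in [(336,80),(336,198),(298,174)]];print(D)
uv=[d[0] for d in D]+[(274,64),(397,63),(393,212),(279,213)]
x,r=fit(s,uv,[(0,53,5),(0,-53,5),(-36,-30,5),(-55,67,5),(55,67,5),(55,-67,5),(-55,-67,5)],[517,334,.04]);print(x,np.degrees(x[2]),r.round(1).tolist())
x,r=fit(s,uv[:3],[(0,53,5),(0,-53,5),(-36,-30,5)],[517,334,.04]);print(x,np.degrees(x[2]),r.round(1).tolist())
print(atz(s,(338,98),49),atz(s,(338,188),49))
togo([x[0],x[1],160],90+np.degrees(x[2]))
E
```

```text
[(array([335.27513228,  79.71428571]), np.int32(189)), (array([335.24590164, 197.06557377]), np.int32(61)), (array([297.51428571, 173.9       ]), np.int32(70))]
[5.18080818e+02 3.33479135e+02 4.12970258e-02] 2.3661452823008524 [[0.5, 0.3], [0.2, 0.8], [-0.1, 0.6], [-1.2, 0.1], [1.9, -0.8], [-1.2, -0.6], [0.0, -0.3]]
[5.17839896e+02 3.34016610e+02 4.42789588e-02] 2.5369974594745983 [[0.1, -0.4], [0.1, 0.3], [-0.2, 0.2]]
[516.11361931 369.71527944  49.        ] [519.40917771 298.48539585  49.        ]
tcp [498.3 278.2 221.5] shift [55.8 21.8 60.7] turn [-0.64  0.52 -0.91] F [-0.5  0.  -0.2] w 84.8 t 1.7
```

Emit:
jog_arm(motion=[[[28,11,30],[-0.6,0.5,-0.9],85],[[28,11,30],[0,0,0],85],[[3,1,20],[0,0,0],85],[[0,0,20],[0,0,0],85],[[0,0,0],[0,0,0],85]])

```text
time_s: 2.2
tcp_pos: [513.9, 343.8, 119.1]
tool_rot: [-0.001, 0.689, 0.725, -0.0]
wrist_force: [-1.9, -0.2, -0.6]
gripper_width: 85.1
```

```bash
python3 - <<'E'
from h import *
togo([518,334,23],92.5)
E
```

```text
tcp [513.9 343.8 119.1] shift [-10.2   3.8  96.1] turn [-0.13 -0.11  0.36] F [-1.9 -0.2 -0.6] w 85.1 t 2.2
```

Emit:
jog_arm(motion=[[[-10,4,5],[0,0,0.3],60],[[0,0,30],[0,0,0],50],[[0,0,25],[0,0,0],50],[[0,0,10],[0,0,0],50],[[0,0,0],[0,0,0],50]])

```text
time_s: 2.7
tcp_pos: [519.4, 335.1, 54.2]
tool_rot: [0.0, 0.69, 0.724, 0.004]
wrist_force: [0.1, 0.2, 0.1]
gripper_width: 49.4
```

```bash
python3 - <<'E'
from h import *
togo([518,334,23],92.5)
E
```

```text
tcp [519.4 335.1  54.2] shift [-1.2 -1.7 31.2] turn [ 0.35 -0.28  0.21] F [0.1 0.2 0.1] w 49.4 t 2.7
```

Emit:
jog_arm(motion=[[[-1,-1.5,15],[0.3,-0.3,0.2],50],[[0,0,14],[0,0,0],50],[[0,0,3],[0,0,0],40],[[0,0,0],[0,0,0],40]], squeeze=60)

```text
time_s: 3.1
tcp_pos: [520.7, 334.9, 24.3]
tool_rot: [0.002, 0.692, 0.722, 0.003]
wrist_force: [-0.5, 0.2, -0.2]
gripper_width: 40.0
```

Emit:
jog_arm(motion=[[[0,0,0],[0,0,0],5],[[0,0,0],[0,0,0],5],[[0,0,0],[0,0,0],5],[[0,0,0],[0,0,0],5],[[0,0,0],[0,0,0],5]], squeeze=60)

```text
time_s: 3.6
tcp_pos: [520.7, 335.1, 24.9]
tool_rot: [0.002, 0.692, 0.722, 0.003]
wrist_force: [0.8, 0.3, -2.1]
gripper_width: 12.8
```

```bash
python3 - <<'E'
from h import *
togo([518,334,23],92.5)
E
```

```text
tcp [520.7 335.1  24.9] shift [-1.  -2.8  1.8] turn [ 0.38 -0.12 -0.03] F [ 0.8  0.3 -2.1] w 12.8 t 3.6
```

Emit:
jog_arm(motion=[[[0,0,-10],[0,0,0],5],[[0,0,-30],[0,0,0],5],[[0,0,-40],[0,0,0],5],[[0,0,-50],[0,0,0],5],[[0,0,-50],[0,0,0],5]])

```text
time_s: 4.1
tcp_pos: [512.6, 331.1, 198.1]
tool_rot: [-0.003, 0.692, 0.722, -0.009]
wrist_force: [1.1, 0.1, -2.0]
gripper_width: 12.8
```

Emit:
jog_arm(motion=[[[-30,0,-10],[0,0,0],5],[[-45,3,0],[0,0,0],5],[[-45,5,0],[0,0,0],5],[[-45,5,0],[0,0,0],5],[[-45,5,0],[0,0,0],5]])

```text
time_s: 4.6
tcp_pos: [546.1, 124.9, 226.2]
tool_rot: [0.003, 0.687, 0.727, 0.004]
wrist_force: [1.0, 0.0, -2.4]
gripper_width: 13.1
```

```bash
python3 - <<'E'
from h import *
togo([565,-60,205],95.2)
E
```

```text
tcp [546.1 124.9 226.2] shift [-185.7    8.4   20.9] turn [ 0.54 -0.1  -1.99] F [ 1.   0.  -2.4] w 13.1 t 4.6
```

Emit:
jog_arm(motion=[[[-45,2,0],[0.5,0,-2],5],[[-45,2,0],[0,0,0],5],[[-45,2,0],[0,0,0],5],[[-30,2,0],[0,0,0],5],[[0,0,0],[0,0,0],5]])

```text
time_s: 5.1
tcp_pos: [567.7, -51.7, 229.4]
tool_rot: [0.002, 0.676, 0.737, 0.001]
wrist_force: [0.5, -0.5, -2.3]
gripper_width: 12.8
```

Emit:
jog_arm(motion=[[[0,0,0],[0,0,0],5]])

```text
time_s: 5.2
tcp_pos: [567.5, -52.3, 229.8]
tool_rot: [0.002, 0.677, 0.736, 0.001]
wrist_force: [-0.2, 0.5, -2.8]
gripper_width: 12.6
```

```bash
python3 - <<'E'
from h import *
s=snap('wrist','w3');togo([565,-60,205],95.2)
print(proj(s,[569,43,68]))
E
```

```text
tcp [567.6 -52.3 229.8] shift [-7.4 -3.3 24.8] turn [ 0.27  0.14 -0.38] F [-0.  -0.7 -3.1] w 12.8 t 5.25
[[322.83028695  94.64406113]]
```

View pics/w3.png

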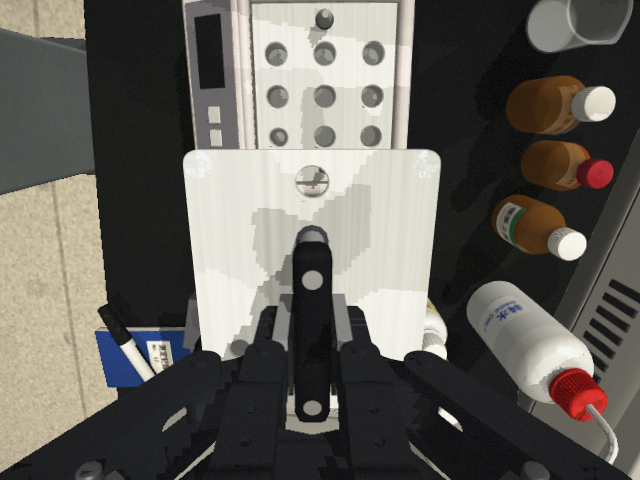

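The view shows the wells from (276,54) to (371,135) and the thick pin's top at (324,17). The held plate's thick hole is at (312,181), and its front edge runs from (184,151) to (440,151).

```bash
python3 - <<'E'
from h import *
s=load('w3')
w=[(373,53),(372,97),(371,135),(325,54),(325,97),(325,136),(276,54),(278,97),(279,137)]
x,r=fit(s,w,[(a,b,68) for a in(36,0,-36) for b in(30,0,-30)],[569,43,.09]);print('seat',x.round(2),np.degrees(x[2]),np.abs(r).max())
# pin check
c,n=np.cos(x[2]),np.sin(x[2]);print('pin proj',proj(s,[x[0]-53*n,x[1]+53*c,84]))
st=bot.sense();q=st['tool_rot'];z=st['tcp_pos'][2]-24.9+5
h=atz(s,(312,181),z);a=atz(s,(210,151),z);b=atz(s,(415,151),z)
yaw=np.arctan2(*(b-a)[[1,0]]);print('hole',h,'edge',a,b,'plate yaw',np.degrees(yaw))
P=h[:2]-53*np.array([-np.sin(yaw),np.cos(yaw)]);print('plate centre',P)
mid=(a+b)/2; print('edge dist from hole (want 14)',np.dot((a-h)[:2],[-np.sin(yaw),np.cos(yaw)]))
print('edges width',[atz(s,p,z).round(1) for p in [(184,165),(441,165)]])
A=R.from_quat([q[1],q[2],q[3],q[0]]).as_matrix();ty=np.degrees(np.arctan2(A[1,0],A[0,0]));print('tool yaw',ty,'tcp',st['tcp_pos'])
off=P-st['tcp_pos'][:2]
d=x[2]-yaw; Rm=np.array([[np.cos(d),-np.sin(d)],[np.sin(d),np.cos(d)]])
T=x[:2]-Rm@off; yt=ty+np.degrees(d); print('target tcp',T,'yaw',yt)
togo([T[0],T[1],115],yt)
E
```

```text
seat [5.7069e+02 4.1970e+01 9.0000e-02] 5.386289414713032 1.4468192044440116
pin proj [[325.61605414  13.366499  ]]
hole [ 5.63491559e+02 -1.53772461e-01  2.09856950e+02] edge [519.62013549   9.08750106 209.85695004] [605.81354041  16.15457245 209.85695004] plate yaw 4.687245656485984
plate centre [567.8225413  -52.97651937]
edge dist from hole (want 14) 12.795392764477114
edges width [array([508.5,   2.4, 209.9]), array([617.9,  11.3, 209.9])]
tool yaw 94.81549274931209 tcp [567.58000944 -52.28008295 229.75695004]
target tcp [570.43740059  42.66363875] yaw 95.51453650753913
tcp [567.6 -52.3 229.8] shift [ 94.7  10.3 114.6] turn [ 0.27  0.14 -0.7 ] F [-0.  -0.7 -3.1] w 12.8 t 5.25
```

Emit:
jog_arm(motion=[[[35,4,5],[0,0.2,-0.7],5],[[35,4,20],[0,0,0],5],[[22,2,35],[0,0,0],5],[[0,0,35],[0,0,0],5],[[0,0,5],[0,0,0],5]])

```text
time_s: 5.75
tcp_pos: [570.6, 50.0, 131.2]
tool_rot: [0.003, 0.669, 0.743, 0.005]
wrist_force: [-2.3, 0.2, -3.9]
gripper_width: 12.8
```

```bash
python3 - <<'E'
from h import *
togo([570.4,42.7,112],95.5)
E
```

```text
tcp [570.6  50.  131.2] shift [-7.2 -1.2 19.2] turn [ 0.71 -0.11  0.47] F [-2.3  0.2 -3.9] w 12.8 t 5.75
```

Emit:
jog_arm(motion=[[[-7,-1,5],[0.3,0,0.5],5],[[0,0,10],[0,0,0],5],[[0,0,0],[0,0,0],5]])

```text
time_s: 6.05
tcp_pos: [570.8, 44.1, 117.8]
tool_rot: [0.002, 0.672, 0.741, 0.004]
wrist_force: [0.0, -0.3, -2.7]
gripper_width: 12.9
```

```bash
python3 - <<'E'
from h import *
togo([570.4,42.7,110],95.5)
snap('wrist','w4')
E
```

```text
tcp [570.8  44.1 117.8] shift [-1.4 -0.6  7.8] turn [ 0.49 -0.1   0.1 ] F [ 0.  -0.3 -2.7] w 12.9 t 6.05
```

View pics/w4.png

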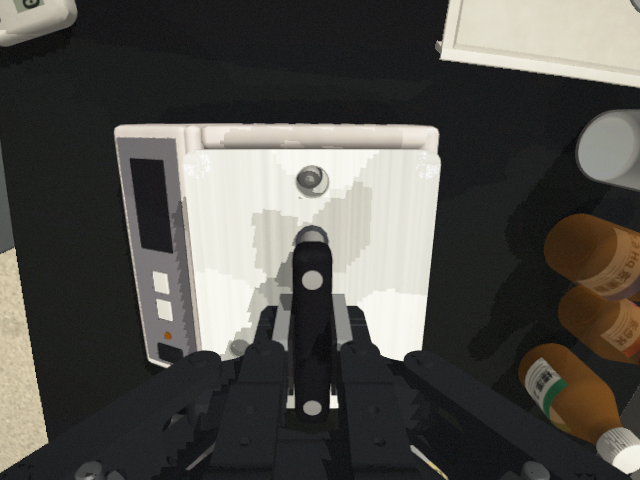

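The pin shows inside the plate's thick hole at (312,180), so the plate is lined up. Lowering now.

Emit:
jog_arm(motion=[[[-1.4,-0.6,4],[0,0,0],5],[[0,0,5],[0,0,0],5],[[0,0,4],[0,0,0],5],[[0,0,0],[0,0,0],5]])

```text
time_s: 6.5
tcp_pos: [574.3, 40.8, 109.1]
tool_rot: [0.006, 0.673, 0.74, 0.007]
wrist_force: [-0.3, 0.7, -3.7]
gripper_width: 12.6
```

```bash
python3 - <<'E'
from h import *
togo([570.4,42.7,93],95.5)
E
```

```text
tcp [574.3  40.8 109.1] shift [ 2.3 -4.  16. ] turn [ 1.03 -0.01 -0.06] F [-0.3  0.7 -3.7] w 12.6 t 6.5
```

Emit:
jog_arm(motion=[[[2,-4,-2],[0.6,0,0],5],[[0,0,0],[0,0,0],5]])

```text
time_s: 6.7
tcp_pos: [569.7, 42.4, 111.3]
tool_rot: [0.002, 0.673, 0.74, 0.003]
wrist_force: [-0.3, -0.3, -2.7]
gripper_width: 12.7
```

```bash
python3 - <<'E'
from h import *
togo([570.4,42.7,93],95.5)
E
```

```text
tcp [569.7  42.4 111.3] shift [ 0.2  0.6 18.3] turn [ 0.38 -0.01 -0.07] F [-0.3 -0.3 -2.7] w 12.7 t 6.7
```

Emit:
jog_arm(motion=[[[0,-0.5,5],[0.2,0,0],5],[[0,-0.5,3],[0.1,0,0],5]])

```text
time_s: 6.9
tcp_pos: [569.3, 42.5, 103.7]
tool_rot: [0.001, 0.673, 0.74, 0.001]
wrist_force: [-0.2, 0.4, -2.6]
gripper_width: 12.6
```

```bash
python3 - <<'E'
from h import *
togo([570.4,42.7,93],95.5)
E
```

```text
tcp [569.3  42.5 103.7] shift [ 0.1  1.1 10.7] turn [ 0.16 -0.   -0.06] F [-0.2  0.4 -2.6] w 12.6 t 6.9
```

Below the pin tips with no contact force. Continuing.

Emit:
jog_arm(motion=[[[0,0.8,4],[0,0,0],5],[[0,0,3],[0,0,0],5]])

```text
time_s: 7.1
tcp_pos: [570.1, 42.6, 95.8]
tool_rot: [0.001, 0.673, 0.74, 0.001]
wrist_force: [0.5, -0.8, -1.8]
gripper_width: 12.9
```

```bash
python3 - <<'E'
from h import *
togo([570.4,42.7,93],95.5)
E
```

```text
tcp [570.1  42.6  95.8] shift [0.  0.3 2.8] turn [ 0.13 -0.   -0.05] F [ 0.5 -0.8 -1.8] w 12.9 t 7.1
```

Emit:
jog_arm(motion=[[[0,0,2],[0,0,0],5],[[0,0,1.5],[0,0,0],5],[[0,0,1],[0,0,0],5]])

```text
time_s: 7.4
tcp_pos: [569.9, 42.6, 92.8]
tool_rot: [0.001, 0.673, 0.74, 0.001]
wrist_force: [-2.4, -0.8, 2.3]
gripper_width: 12.8
```

```bash
python3 - <<'E'
from h import *
togo([570.4,42.7,93],95.5)
E
```

```text
tcp [569.9  42.6  92.8] shift [ 0.   0.5 -0.2] turn [ 0.16  0.01 -0.04] F [-2.4 -0.8  2.3] w 12.8 t 7.4
```

Seated at the expected height, with the plate's weight off the gripper. Releasing and going straight up.

Emit:
jog_arm(motion=[[[0,0,0],[0,0,0],40],[[0,0,0],[0,0,0],40],[[0,0,0],[0,0,0],40],[[0,0,0],[0,0,0],40]])

```text
time_s: 7.8
tcp_pos: [571.8, 42.5, 94.2]
tool_rot: [0.003, 0.673, 0.74, 0.002]
wrist_force: [-0.7, -0.7, 0.1]
gripper_width: 40.0
```

Emit:
jog_arm(motion=[[[0,0,-10],[0,0,0],40],[[0,0,-30],[0,0,0],40],[[0,0,-45],[0,0,0],40],[[0,0,-50],[0,0,0],40],[[0,0,-20],[0,0,0],40]])

```text
time_s: 8.3
tcp_pos: [567.2, 42.7, 250.3]
tool_rot: [-0.002, 0.673, 0.74, -0.001]
wrist_force: [1.0, 0.5, 1.1]
gripper_width: 39.9
```

```bash
python3 - <<'E'
from h import *
togo([570,-40,250],95.5)
s=load('top1')
print('rack/stylus guesses', [proj(s,[544,-161,z]) for z in (80,150)])
E
```

```text
tcp [567.2  42.7 250.3] shift [-82.6  -5.    0.2] turn [-0.22 -0.05 -0.05] F [1.  0.5 1.1] w 39.9 t 8.3
rack/stylus guesses [array([[399.29033209, 244.80516307]]), array([[404.46653084, 241.76559608]])]
```

Emit:
jog_arm(motion=[[[0,0,0],[0,0,-8.5],40],[[0,0,0],[0,0,-8.5],40],[[0,0,0],[0,0,-8.5],40],[[0,0,0],[0,0,-8.5],40],[[0,0,0],[0,0,-8.5],40]])

```text
time_s: 8.8
tcp_pos: [571.3, 42.5, 263.3]
tool_rot: [0.007, 0.353, 0.936, 0.002]
wrist_force: [-0.6, -0.2, -0.9]
gripper_width: 40.1
```

Emit:
jog_arm(motion=[[[0,0,0],[0,0,-8.5],40],[[0,0,0],[0,0,-8.5],40],[[0,0,0],[0,0,-8.5],40],[[0,0,0],[0,0,-8.5],40],[[0,0,0],[0,0,-8],40]])

```text
time_s: 9.3
tcp_pos: [571.9, 42.4, 268.3]
tool_rot: [0.01, -0.012, 1.0, -0.0]
wrist_force: [-0.3, -0.6, 0.5]
gripper_width: 39.7
```

Emit:
jog_arm(motion=[[[20,-35,0],[0,0,0],40],[[20,-35,0],[0,0,0],40],[[10,-30,0],[0,0,0],40],[[0,0,0],[0,0,0],40],[[0,0,0],[0,0,0],40]])

```text
time_s: 9.8
tcp_pos: [524.2, -61.0, 270.9]
tool_rot: [0.013, -0.015, 1.0, -0.001]
wrist_force: [-0.4, 0.9, -0.7]
gripper_width: 40.2
```

```bash
python3 - <<'E'
from h import *
s=snap('wrist','w5');togo([544,-161,220],180)
E
```

```text
tcp [524.4 -60.9 270.9] shift [ -15.2 -100.5   51.6] turn [-0.13  1.49  1.74] F [ 0.  -1.   0.3] w 39.8 t 9.85
```

View pics/w5.png

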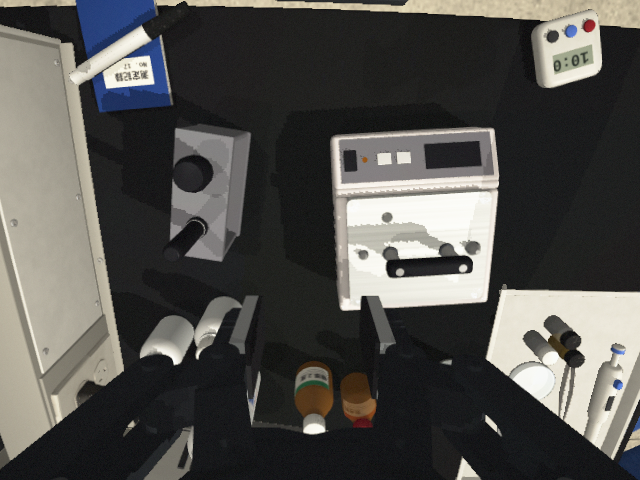

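The cover lies flat within the block outline with both pins showing through, thin at (362,255) and thick at (473,247). The access hole is at (387,217). The stylus runs from its collar at about (200,225) to its top at about (173,252).

```bash
python3 - <<'E'
from h import *
s=load('w5')
d=dark(s,(387,217),9,150);print('hole px',d)
print('hole',atz(s,(387,217),73),'expect',[570.7+(-36*.9956+30*.0939),42-36*.0939-30*.9956])
print('pins',atz(s,(362,255),84),atz(s,(473,247),84))
print('sty top',atz(s,(172,252),150),'collar',atz(s,(200,225),82))
print('drv top',atz(s,(192,173),122))
im=s['img'][:,:,::-1]
a=cv2.resize(im[110:270,150:260],(550,800)[0:2],interpolation=cv2.INTER_CUBIC)
b=cv2.resize(im[110:310,320:510],None,fx=3,fy=3,interpolation=cv2.INTER_CUBIC)
a=cv2.resize(im[150:270,150:260],None,fx=5,fy=5,interpolation=cv2.INTER_CUBIC)
b=cv2.resize(im[180:310,330:500],None,fx=1.45,fy=1.45,interpolation=cv2.INTER_CUBIC)
c=np.zeros((600,800,3),np.uint8); c[:a.shape[0],:a.shape[1]]=a; c[:b.shape[0],552:552+b.shape[1]]=b[:, :248]
cv2.imwrite('pics/c5.png',c)
E
```

```text
hole px (array([386.52054795, 217.04109589]), np.int32(73))
hole [537.4603599    8.49282224  73.        ] expect [537.6754000000001, 8.751599999999996]
pins [571.76363197 -13.70747686  84.        ] [560.82447742  89.41751914  84.        ]
sty top [ 547.37139718 -165.52581542  150.        ] collar [ 547.45164836 -163.5725684    82.        ]
drv top [ 492.82653823 -154.80847835  122.        ]
```

View pics/c5.png

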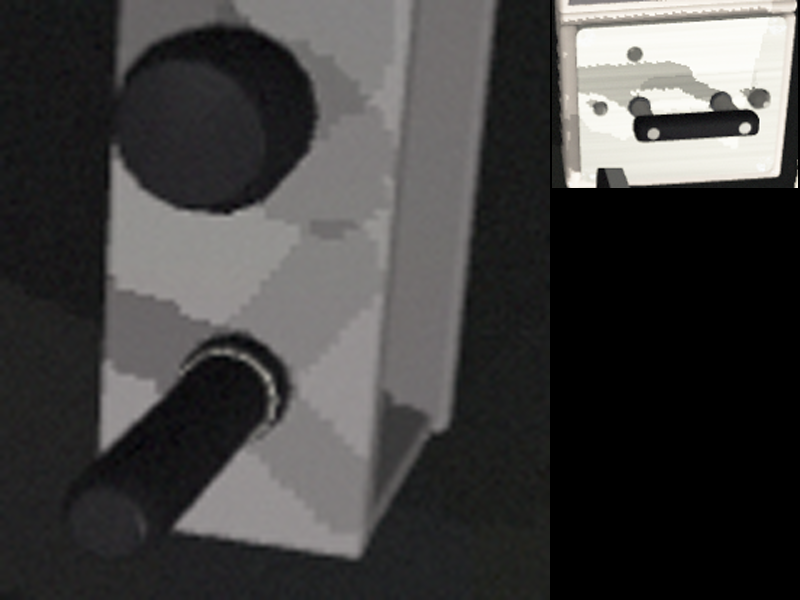

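Emit:
jog_arm(motion=[[[-10,-40,10],[0,1.4,1.7],45],[[-8,-40,15],[0,0,0],45],[[-4,-22,15],[0,0,0],45],[[0,0,15],[0,0,0],45],[[0,0,0],[0,0,0],45]])

```text
time_s: 10.35
tcp_pos: [553.2, -160.4, 216.9]
tool_rot: [0.003, -0.005, 1.0, -0.001]
wrist_force: [-0.9, 0.7, -0.9]
gripper_width: 44.9
```

```bash
python3 - <<'E'
from h import *
togo([548,-165,101],180)
E
```

```text
tcp [ 553.2 -160.4  216.9] shift [  6.   -4.4 115.9] turn [-0.07  0.37  0.55] F [-0.9  0.7 -0.9] w 44.9 t 10.35
```

Emit:
jog_arm(motion=[[[5,-4.5,10],[0,0.4,0.5],45],[[0,0,25],[0,0,0],45],[[0,0,15],[0,0,0],45],[[0,0,0],[0,0,0],45]])

```text
time_s: 10.75
tcp_pos: [549.9, -162.4, 167.6]
tool_rot: [0.001, -0.003, 1.0, -0.001]
wrist_force: [0.6, -0.3, -0.5]
gripper_width: 45.1
```

```bash
python3 - <<'E'
from h import *
togo([548,-165,101],180)
E
```

```text
tcp [ 549.9 -162.4  167.6] shift [ 2.1 -2.4 66.6] turn [-0.15  0.14  0.3 ] F [ 0.6 -0.3 -0.5] w 45.1 t 10.75
```

Emit:
jog_arm(motion=[[[2,-2.5,15],[0,0,0.3],45],[[0,0,25],[0,0,0],45],[[0,0,20],[0,0,0],45],[[0,0,6],[0,0,0],45],[[0,0,0],[0,0,0],45]])

```text
time_s: 11.25
tcp_pos: [551.4, -163.5, 106.8]
tool_rot: [0.005, -0.002, 1.0, -0.003]
wrist_force: [-0.4, -0.3, -0.8]
gripper_width: 45.1
```

```bash
python3 - <<'E'
from h import *
togo([548,-165,101],180)
E
```

```text
tcp [ 551.4 -163.5  106.8] shift [ 3.4 -1.5  5.8] turn [-0.37  0.62  0.24] F [-0.4 -0.3 -0.8] w 45.1 t 11.25
```

Emit:
jog_arm(motion=[[[3,-1.5,4],[-0.3,0.5,0.2],45],[[0,0,0],[0,0,0],45]])

```text
time_s: 11.45
tcp_pos: [549.5, -165.2, 105.4]
tool_rot: [0.002, -0.001, 1.0, -0.001]
wrist_force: [0.6, -0.1, -1.3]
gripper_width: 45.1
```

```bash
python3 - <<'E'
from h import *
togo([548,-165,101],180)
E
```

```text
tcp [ 549.5 -165.2  105.4] shift [1.5 0.2 4.4] turn [-0.13  0.27  0.07] F [ 0.6 -0.1 -1.3] w 45.1 t 11.45
```

Emit:
jog_arm(motion=[[[1.2,0,1],[-0.1,0.2,0],25],[[0,0,0],[0,0,0],20],[[0,0,0],[0,0,0],5],[[0,0,0],[0,0,0],5],[[0,0,0],[0,0,0],5]], squeeze=60)

```text
time_s: 11.95
tcp_pos: [550.0, -166.2, 107.4]
tool_rot: [0.003, -0.0, 1.0, -0.001]
wrist_force: [0.7, -0.1, -0.8]
gripper_width: 14.8
```

Emit:
jog_arm(motion=[[[0,0,0],[0,0,0],5]])

```text
time_s: 12.05
tcp_pos: [549.9, -166.2, 107.3]
tool_rot: [0.003, -0.0, 1.0, -0.001]
wrist_force: [-0.8, 0.1, -0.4]
gripper_width: 14.5
```

```bash
python3 - <<'E'
from h import *
togo([548,-165,101],180)
E
```

```text
tcp [ 549.9 -166.2  107.3] shift [2.  1.2 6.3] turn [-0.13  0.3   0.05] F [-0.8  0.1 -0.4] w 14.5 t 12.05
```

Emit:
jog_arm(motion=[[[0,0,-8],[0,0,0],5],[[0,0,-12],[0,0,0],5]])

```text
time_s: 12.25
tcp_pos: [548.3, -165.5, 126.0]
tool_rot: [0.001, -0.0, 1.0, -0.0]
wrist_force: [0.0, -0.8, -1.5]
gripper_width: 14.2
```

```bash
python3 - <<'E'
from h import *
togo([549.9,-166.2,190],180)
E
```

```text
tcp [ 548.3 -165.5  126. ] shift [ -1.6  -0.7 -64. ] turn [-0.03  0.06  0.05] F [ 0.  -0.8 -1.5] w 14.2 t 12.25
```

Emit:
jog_arm(motion=[[[-1,-0.5,-12],[0,0,0],5],[[-0.5,0,-15],[0,0,0],5]])

```text
time_s: 12.45
tcp_pos: [549.7, -166.0, 155.1]
tool_rot: [0.0, -0.0, 1.0, -0.0]
wrist_force: [-0.0, -0.3, -0.4]
gripper_width: 14.7
```

```bash
python3 - <<'E'
from h import *
togo([549.9,-166.2,190],180)
E
```

```text
tcp [ 549.7 -166.   155.1] shift [ -0.2  -0.2 -34.9] turn [-0.03  0.05  0.04] F [-0.  -0.3 -0.4] w 14.7 t 12.45
```

Emit:
jog_arm(motion=[[[0,0,-20],[0,0,0],5],[[0,0,-25],[0,0,0],5],[[0,0,-30],[0,0,0],5],[[0,0,-5],[0,0,0],5]])

```text
time_s: 12.85
tcp_pos: [550.9, -166.4, 245.0]
tool_rot: [0.004, -0.0, 1.0, -0.002]
wrist_force: [0.2, -0.2, 0.3]
gripper_width: 14.4
```

Emit:
jog_arm(motion=[[[4,25,0],[0,0,0],5],[[4,40,0],[0,0,0],5],[[4,40,0],[0,0,0],5],[[0,35,0],[0,0,0],5],[[0,15,0],[0,0,0],5]])

```text
time_s: 13.35
tcp_pos: [540.6, -10.2, 248.5]
tool_rot: [0.008, 0.003, 1.0, -0.003]
wrist_force: [0.3, -0.3, -0.1]
gripper_width: 14.5
```

Emit:
jog_arm(motion=[[[0,0,0],[0,0,0],5]])

```text
time_s: 13.45
tcp_pos: [540.4, -8.2, 248.8]
tool_rot: [0.008, 0.001, 1.0, -0.003]
wrist_force: [-0.4, -0.3, -0.6]
gripper_width: 14.7
```

```bash
python3 - <<'E'
from h import *
togo([537.5,8.5,190],180)
s=snap('wrist','w6');st=bot.sense()
t=st['tcp_pos'];print(proj(s,[t[0],t[1],t[2]-93.3]),proj(s,[537.5,8.5,73]))
E
```

```text
tcp [540.4  -8.2 248.8] shift [ 3.9 17.  58.7] turn [-0.33  0.93 -0.17] F [-0.4 -0.3 -0.6] w 14.7 t 13.45
[[311.94601351 240.41856158]] [[332.85701353 205.66498682]]
```

View pics/w6.png

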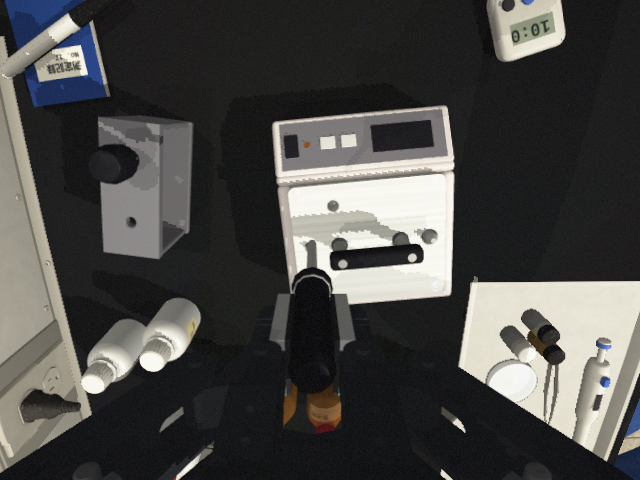

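The tip is at (312,241) and the hole at (333,206), both as predicted. I'll move the tip above the hole.

Emit:
jog_arm(motion=[[[4,10,5],[-0.2,0.6,-0.2],5],[[0,7,15],[0,0,0],5],[[0,0,20],[0,0,0],5],[[0,0,18],[0,0,0],5],[[0,0,0],[0,0,0],5]])

```text
time_s: 14.0
tcp_pos: [536.6, 4.9, 188.0]
tool_rot: [0.002, 0.003, 1.0, -0.001]
wrist_force: [-1.2, 0.3, 0.3]
gripper_width: 15.3
```

```bash
python3 - <<'E'
from h import *
togo([537.5,8.5,175],180)
E
```

```text
tcp [536.6   4.9 188. ] shift [-0.8  3.6 13. ] turn [-0.17  0.21 -0.35] F [-1.2  0.3  0.3] w 15.3 t 14.0
```

Emit:
jog_arm(motion=[[[-0.5,3.5,7],[0,0,0],5],[[0,0,0],[0,0,0],5]])

```text
time_s: 14.2
tcp_pos: [537.0, 7.6, 180.7]
tool_rot: [0.001, 0.004, 1.0, -0.001]
wrist_force: [0.1, 0.4, -1.3]
gripper_width: 15.0
```

```bash
python3 - <<'E'
from h import *
togo([537.5,8.5,175],180)
s=snap('wrist','w7');st=bot.sense();t=st['tcp_pos']
print('tip pred',proj(s,[t[0],t[1],t[2]-93.3]),'hole pred',proj(s,[537.5,8.5,73]))
c=cv2.resize(s['img'][:,:,::-1][140:290,240:440],None,fx=4,fy=4,interpolation=cv2.INTER_CUBIC);cv2.imwrite('pics/c7.png',c)
E
```

```text
tcp [537.    7.6 180.7] shift [-0.5  0.9  5.7] turn [-0.16  0.15 -0.48] F [ 0.1  0.4 -1.3] w 15.0 t 14.2
tip pred [[312.52302426 243.46178132]] hole pred [[314.26982383 236.21831593]]
```

View pics/c7.png

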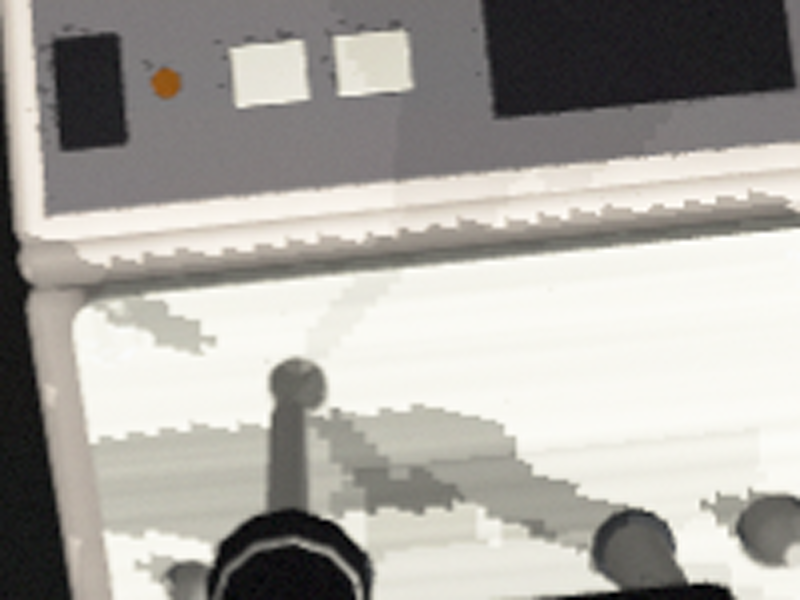

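The crop puts the hole at (315,236), as predicted, and the rod within half a pixel of the prediction. Fine-aligning and entering.

Emit:
jog_arm(motion=[[[-0.5,1.3,3],[0,0,0],5],[[0,0,5],[0,0,0],5],[[0,0,0],[0,0,0],5]])

```text
time_s: 14.55
tcp_pos: [539.6, 8.3, 175.5]
tool_rot: [0.004, 0.004, 1.0, -0.002]
wrist_force: [0.2, -0.1, -1.2]
gripper_width: 15.1
```

```bash
python3 - <<'E'
from h import *
togo([537.5,8.9,160],180)
E
```

```text
tcp [539.6   8.3 175.5] shift [ 2.3  0.6 15.5] turn [-0.22  0.5  -0.51] F [ 0.2 -0.1 -1.2] w 15.1 t 14.55
```

Emit:
jog_arm(motion=[[[2,0.6,3],[0,0.3,-0.4],5],[[0.3,0.3,3],[0,0,0],5]])

```text
time_s: 14.75
tcp_pos: [537.8, 9.3, 170.2]
tool_rot: [0.002, 0.001, 1.0, -0.002]
wrist_force: [0.0, 0.2, -1.0]
gripper_width: 14.2
```

```bash
python3 - <<'E'
from h import *
togo([537.5,8.9,160],180)
E
```

```text
tcp [537.8   9.3 170.2] shift [ 0.4 -0.3 10.2] turn [-0.23  0.28 -0.07] F [ 0.   0.2 -1. ] w 14.2 t 14.75
```

Emit:
jog_arm(motion=[[[0.6,-0.4,5],[0,0.1,0],5],[[0.4,0,4],[0,0.1,0],5]])

```text
time_s: 14.95
tcp_pos: [536.9, 8.9, 160.7]
tool_rot: [0.001, 0.0, 1.0, -0.002]
wrist_force: [-0.2, 1.6, -1.1]
gripper_width: 14.7
```

```bash
python3 - <<'E'
from h import *
togo([537.5,8.9,150],180)
E
```

```text
tcp [536.9   8.9 160.7] shift [-0.6  0.1 10.8] turn [-0.23  0.1  -0.06] F [-0.2  1.6 -1.1] w 14.7 t 14.95
```

Inside the hole with no contact force. On to the button.

Emit:
jog_arm(motion=[[[-0.3,0,5],[0,0,0],5],[[0.3,0,4],[0,0,0],5]])

```text
time_s: 15.15
tcp_pos: [536.7, 8.8, 150.6]
tool_rot: [0.001, 0.0, 1.0, -0.002]
wrist_force: [0.6, 0.0, -0.4]
gripper_width: 14.6
```

```bash
python3 - <<'E'
from h import *
togo([537.5,8.9,141],180)
E
```

```text
tcp [536.7   8.8 150.6] shift [-0.8  0.1  9.6] turn [-0.23  0.06 -0.06] F [ 0.6  0.  -0.4] w 14.6 t 15.15
```

Emit:
jog_arm(motion=[[[-0.4,0,4],[0,0,0],5],[[0.2,0,3],[0,0,0],5]], squeeze=80)

```text
time_s: 15.35
tcp_pos: [536.9, 8.8, 143.1]
tool_rot: [0.001, 0.0, 1.0, -0.002]
wrist_force: [-0.9, 0.6, 3.0]
gripper_width: 14.4
```

```bash
python3 - <<'E'
from h import *
togo([537.5,8.9,141],180)
E
```

```text
tcp [536.9   8.8 143.1] shift [-0.5  0.1  2.1] turn [-0.23  0.07 -0.06] F [-0.9  0.6  3. ] w 14.4 t 15.35
```

Emit:
jog_arm(motion=[[[-0.3,0,2.5],[0,0,0],5],[[0,0,1.5],[0,0,0],5]])

```text
time_s: 15.55
tcp_pos: [537.4, 8.8, 140.5]
tool_rot: [0.001, 0.0, 1.0, -0.002]
wrist_force: [-2.9, 0.6, 7.3]
gripper_width: 14.4
```

```bash
python3 - <<'E'
from h import *
togo([537.5,8.9,141],180)
E
```

```text
tcp [537.4   8.8 140.5] shift [-0.1  0.1 -0.5] turn [-0.23  0.15 -0.06] F [-2.9  0.6  7.3] w 14.4 t 15.55
```

Emit:
jog_arm(motion=[[[0.3,0,2.5],[0,0,0],5],[[0.3,0,2.5],[0,0,0],5]])

```text
time_s: 15.75
tcp_pos: [537.7, 8.8, 140.2]
tool_rot: [0.003, 0.0, 1.0, -0.002]
wrist_force: [-3.9, 0.1, 9.4]
gripper_width: 14.3
```

```bash
python3 - <<'E'
from h import *
for i in range(2):
    togo([537.5,8.9,141],180); s=snap('wrist',f'w8{i}')
d=snap('side','s8')
for i in range(4): optics.snapshot('top')
togo([537.5,8.9,141],180)
a=s['img'][:,:,::-1][130:330,190:490]; a=cv2.resize(a,None,fx=2,fy=2)
b=cv2.resize(d['img'][:,:,::-1][190:310,190:390],None,fx=3,fy=3)
c=np.zeros((600,800,3),np.uint8);c[:400,:600]=a[:400];c[400:,:]=0
x=cv2.resize(b,(333,200));c[400:600,:333]=x;cv2.imwrite('pics/c8.png',c)
E
```

```text
tcp [537.7   8.8 140.2] shift [ 0.2  0.1 -0.8] turn [-0.26  0.4  -0.05] F [-3.9  0.1  9.4] w 14.3 t 15.75
tcp [537.6   8.8 140.2] shift [ 0.1  0.1 -0.8] turn [-0.26  0.4  -0.04] F [-2.7  0.7  9.1] w 14.7 t 15.8
tcp [537.6   8.8 140.2] shift [ 0.1  0.1 -0.8] turn [-0.26  0.39 -0.05] F [-3.1  0.   9.8] w 13.9 t 16.1
```

View pics/c8.png

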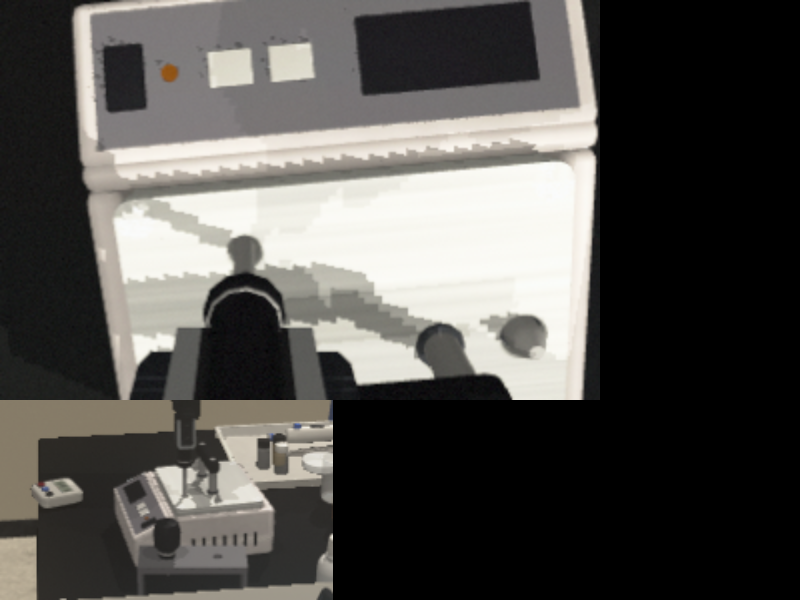

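```bash
python3 - <<'E'
from h import *
print(bot.finish_job()); togo([537.5,8.9,141],180)
E
```

```text
the job is handed in; nothing more can be done
None
the job is handed in; nothing more can be done
```

The cover plate is on the heater and released, and the stylus is holding the reset button down through the access hole. I handed the job in at about 16 s with the stylus still gripped; no verdict was reported.

- **Cover:** it came to rest at the expected height. Afterwards the access hole measured within 0.4 mm of where a seated cover puts it, and both pins showed through.
- **Button:** the tip stopped about 1 mm past the height calculated for full travel. The push measured a steady 9–10 N (about 10 N allowing for the gauge's rest reading), against the 5 N the spring needs. In the last 0.3 mm the force rose by about 2 N, which suggests the button is at its end stop. I have no direct reading of the button joint.
- **Disagreements:** the extra 1 mm may be a slight slip of the stylus in the grip. There was also about 3 N of sideways force towards the robot, so the rod may be resting lightly against the rim of the hole.
- **Everything else:** the driver, bottles and timer looked undisturbed in the pictures I took. The last close-up did not show all of them.

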